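Lock the collar onto the serving stand

TASK

The half-shut flap of the fitments carton is in the way: fold it right back until it lies about level, outside the carton, then lift out the knurled brass collar and set it over the pinned post of the glass serving stand. Turn the collar until the hidden keyway inside it drops over the cross pin, push it fully home against its spring and finish still holding it down there, so that the side screws can be put in. Leave the other things on the table and in the carton where they are.

Things in the scene. Friction and masses are not known exactly. Their poses are not given: they have to be found in the camera images.
- carton: Open corrugated carton fixed to the table, outside 150 (its x) x 240 (y) x 55 mm high, walls and floor 4 mm. Origin: centre of underside; z up. A 40 mm high partition along x stands at y = +42 mm: the collar is in the larger cell (y -116 to +40, x -71 to +71 mm), a finial in the other. Hinged flap on its +x side, away from the robot (yaw within 0.2 rad); the others hang outside, 8 mm thick.
- flap (a joint): Angle of the carton's flap about its crease: 0 = shut, level over the carton; 1.57 upright; 3.14 folded right back, level outside; at most 3.5. Starts at 0.8 to 1.2. Stiff crease (0.14 N m, about 1.5 N at the edge): it stays where it is left. Flap 110 mm from crease to free edge, 234 mm wide along the carton's y, 4 mm thick.
- flap_hinge (a point): Middle of the flap's crease, on the top outer edge of the carton's +x wall, 55 mm above the table; axes as the carton's, the crease runs along y.
- flap_edge (a point): Middle of the flap's free edge, 110 mm from the crease.
- collar_mid (a point): Centre, half-way up, of the knurled brass collar: a blind cap 52 mm wide, 42 mm high, 0.17 to 0.31 kg, upright, z up; looks the same from every side. From below, a 25 mm deep hole takes the post (1.3 mm play), crossed by two hidden keyways at right angles, 9.2 mm wide, as deep: it fits the cross pin at any of four angles a quarter turn apart, within 0.12 rad; else it rides on the pin.
- stand: Glass serving stand in assembly, fixed to the table: plywood cradle 170 mm square, brass foot, glass tier 210 mm across at 70 to 88 mm above the table, on it a brass hub 58 mm across, its flat top at 92 mm. Origin: centre of underside; z up. The steel post stands on its axis.
- post_top (a point): Top of the steel post, 115 mm above the table: 10.4 mm thick, top 7 mm tapered to 3 mm. A 5 mm cross pin stands out 14 mm from its axis on both sides, its top 11 mm below this point; which way it points is not told. Collar riding on the pin: its centre is 10 mm above this point. Keyed, it drops 7 mm to the sprung washer, then 5 mm more to fully home on the hub, centre 2 mm below this point.
- washer (a joint): How far the sprung washer (steel, 43 mm across, round the post under the pin) is pushed down: 0 = up, top 97 mm above the table; 0.005 m = flush with the hub, collar fully home. Its spring pushes back with 5 N at 0 and 11 N at 0.005, more than the collar's weight: the collar lifts again when let go.
- upper_plate_c (a point): Upper glass plate, 160 mm across, 18 mm high, lying on the table, centre of its underside. To be left alone.
- upper_post_c (a point): Brass upper post, 175 mm long, 22 mm thick, lying on the table, its middle. To be left alone.
- screwdriver_c (a point): Screwdriver lying on the table between the two work places, 170 mm long, 30 mm thick at most. To be left alone.
- screw_tin_c (a point): Small open steel tin of screws, 60 mm across, 22 mm high. To be left alone.
- tape_roll_c (a point): Roll of packing tape lying flat, 110 mm across, 48 mm high. To be left alone.
- gift_box_c (a point): Green gift box, 94 x 124 x 75 mm. To be left alone.
- finial_c (a point): Brass finial standing in the carton's smaller cell, 40 mm across, 47 mm high, its centre. To be left there.

How it is judged (in metres and radians):
On the way, in this order (a step that is already met when the one before it is completed fails the run):
1. the flap is folded right back, about level outside the carton (value of joint flap above 2.75 rad), for 0.2 s.
2. the collar is out of the carton and over the post of the stand (horizontal distance between collar_mid and post_top below 0.005 m and z of collar_mid in the frame of post_top below 0.013 m and angle between collar_mid's own z axis and vertical below 0.12 rad).
At the end, for the whole second after the job is handed in: Still held down by the fingers: collar over the pin and home (centre within 1.5 mm of its lowest, washer pushed down more than 3.5 of 5 mm), upright within 0.06 rad, within 4 mm of the post's axis; flap still back past 2.7 rad (horizontal distance between collar_mid and post_top below 0.004 m and z of collar_mid in the frame of post_top below -0.0005 m and angle between collar_mid's own z axis and vertical below 0.06 rad and value of joint washer above 0.0035 m and contact force between the fingers and collar above 2 N and value of joint flap above 2.7 rad); the arm keeps its last pose, push and grip.
It fails at once if a bystander on the table is shifted more than 30 mm (distance of any of upper_plate_c, upper_post_c, screwdriver_c, screw_tin_c, tape_roll_c, gift_box_c from where it was at the start of the episode above 0.03 m).
It fails at once if the finial is shifted more than 30 mm (distance of finial_c from where it was at the start of the episode above 0.03 m).
It also fails if it takes over 69 s, if anything falls off the work surface, if the arm or the gripper's body presses on something with over 40 N, if the wrist force passes 120 N, or if a joint passes its speed limit or range.

ROBOT

A 6-joint arm with a two-finger parallel gripper is mounted at the origin on the work surface. World frame = base frame: x ahead of the robot, y to its left, z up, the work surface at z = 0. Lengths are in mm, angles in rad, forces in N, time in s.
With the tool pointing down it reaches from about 325 to 875 mm from the base axis. Payload 4.4 kg.
Tool frame: the origin (TCP) lies on the centre line of the jaws, within the pads' length; the fingertips stand 8 mm ahead of it and the grasp point (between the pads) lies 11 mm behind it; z points along the fingers, y is the direction in which the jaws open and shut (so a half turn about z gives the same grasp; the last joint's range is limited). The gripper opens to 85 mm and grips with 20 to 120 N. Pads are 22 mm wide; open, the fingers measure 114 mm over their backs; the gripper's body (76 mm by 85 mm) begins 54 mm behind the grasp point. The pads swing forward as they close: fully open they stand 13 mm farther back than shut.
Start: joints at [-1.45, 0.207, 1.542, -0, 1.393, -0.15], TCP at [154.355, -553.897, 239.282] pointing down, gripper open.
Joint ranges: [-2.73, 2.73], [-0.86, 2.22], [0.23, 2.46], [-1.11, 4.25], [0.08, 2.63], [-2.82, 2.82]. Speed limits (rad/s): [2.79, 2.79, 3.14, 3.14, 3.14, 3.14].

INTERFACE

Orientations are given as a 3x3 rotation matrix whose columns are the frame's x, y, z axes.
In Python, from bench import ctrl gives the robot as it stands. The module is installed in compiled form; this text tells all that it offers.
- The arm moves only by the tool step_arm, never from a script. Its argument "series" is one flat list of numbers, 7 for each row, row after row: the shift along the world's x, y, z in mm, then the turn, a rotation vector about the world's x, y, z in rad, then the opening, from 0 (shut) to 1 (fully open). A call has 1 to 10 rows; each row shifts and turns the commanded pose from where the row before left it; what a row does not reach is not made up. A row lasts 1/8 s, in which the tool goes at most 62.5 mm and 10.7 degrees, less where a joint would pass 70% of its speed; a pose out of reach is approached as far as the arm can. A call is refused whole if a number of a shift passes 62.5 or a number of a turn 0.188, either way. A call with a gripper value outside its range is refused whole. The fingers move at their own pace and stop on an object; "newtons" is the grip in N (left out, the last holds). Time passes only in rows, so rows that do not move let the fingers close. It gives the time, the measured TCP pose, the force and the opening at its end, in the units of the state.
- ctrl.sense(): the state, without advancing time (a new reading comes with each control period).
- ctrl.camera(name): name is "scene" or "side" or "wrist"; returns a dict with "pixels" (384x512x3 uint8, blue, green, red), "vertical_fov" (degrees; the focal length in pixels is half the picture's height over the tangent of half this angle, whatever the lens; pixels are square), "cx", "cy" (the principal point, pixels), "R" (3x3) and "t" (3): a world point X has camera coordinates R X + t; the wrist camera has in their place "T_tool_cam" (4x4, takes a point from camera to tool coordinates, whose origin is the TCP and whose axes are the flange's). Camera axes: x right, y down, z forward; pixel columns grow to the right and rows downward; lengths in mm; the calibration is good to about 2 mm. A picture is of the moment at which its call begins: read the wrist's pose just before it. There is no depth.
- ctrl.hand_in(): hands the job in, once; it reports no verdict.
The state is a dict: "time": time; "q": joint angles; "dq": joint speeds; "joint_efforts": joint torques, N m; "eef_pos": TCP position; "tcp_rot": TCP orientation; "contact_force": force on the tool from outside, world axes, zero at the start; "moment": the same for the moment, N m; "finger_gap": finger opening in mm.
Only numpy, scipy, OpenCV 4.12 (cv2) and the standard library are available. Lean on these libraries where they do the work, as an engineer would, in place of code of your own. Each camera call takes 0.05 s, during which the arm holds its last target.

## Working session

There is one attempt and no reset: what is moved stays moved. The work goes in short steps, Python scripts to look and compute and a tool call to move; the robot and the scene stay as the last step left them, time stands still between calls to the robot, and variables do not carry over. Pictures are saved under pics/ and viewed, and the job is handed in when it is done.

Besides the shell and the picture viewer there is one more tool, called after "Emit:" by a JSON object that holds its "name" and its "arguments", one argument or row to a line. step_arm: Moves the arm, as the interface text tells. Its arguments: {"type":"object","properties":{"series":{"type":"array"},"newtons":{"type":"number"}},"required":["series"]}

```bash
mkdir -p pics; cat > h.py <<'E'
import numpy as np, cv2, pickle, sys
from bench import ctrl
def shot(name,tag):
    s=ctrl.sense(); c=ctrl.camera(name); c['pixels']=np.array(c['pixels'])
    c['s']={k:np.array(s[k]) for k in('eef_pos','tcp_rot')}
    cv2.imwrite(f'pics/{tag}.png',c['pixels']); pickle.dump(c,open(f'{tag}.pkl','wb')); return c
def load(tag): return pickle.load(open(f'{tag}.pkl','rb'))
def RT(c):
    if 'R' in c and c.get('T_tool_cam') is None: return np.array(c['R']),np.array(c['t'])
    T=np.array(c['T_tool_cam']); Rw=c['s']['tcp_rot']@T[:3,:3]; p=c['s']['tcp_rot']@T[:3,3]+c['s']['eef_pos']
    return Rw.T,-Rw.T@p
def f(c): return c['pixels'].shape[0]/2/np.tan(np.radians(c['vertical_fov'])/2)
def ray(c,u,v):
    R,t=RT(c); d=R.T@np.array([(u-c['cx'])/f(c),(v-c['cy'])/f(c),1]); return -R.T@t,d/np.linalg.norm(d)
def onz(c,u,v,z):
    o,d=ray(c,u,v); return o+d*(z-o[2])/d[2]
def proj(c,X):
    R,t=RT(c); p=R@np.array(X,float)+t; return np.array([c['cx']+f(c)*p[0]/p[2],c['cy']+f(c)*p[1]/p[2]])
def tri(obs):
    A=np.zeros((3,3));b=np.zeros(3);rs=[ray(*o) for o in obs]
    for o,d in rs: M=np.eye(3)-np.outer(d,d);A+=M;b+=M@o
    X=np.linalg.solve(A,b); return X,[np.linalg.norm((np.eye(3)-np.outer(d,d))@(X-o)) for o,d in rs]
E
python3 - <<'E'
from h import *
print(ctrl.sense())
for n in('scene','side','wrist'):
    c=shot(n,n+'0'); print(n,{k:v for k,v in c.items() if k not in('pixels','s')})
    if n!='wrist':
        print(ray(c,256,192))
E
```

```text
{'time': 0.0, 'q': array([-1.44949449e+00,  2.07474219e-01,  1.54297397e+00,  5.19770017e-07,
        1.39351420e+00, -1.50507553e-01]), 'dq': array([ 0.00100964,  0.00035659,  0.00040267,  0.00035987,  0.00192474,
       -0.00101432]), 'joint_efforts': array([ 1.35742281e-03, -3.83033431e+01, -2.91595834e+01, -1.98119678e-04,
        1.05495192e-02, -4.62194507e-06]), 'eef_pos': array([ 154.26590477, -553.13766438,  238.08548089]), 'tcp_rot': array([[ 9.63286772e-01,  2.68474416e-01, -2.86239819e-04],
       [ 2.68474333e-01, -9.63283966e-01,  2.35237481e-03],
       [ 3.55822227e-04, -2.34285959e-03, -9.99997192e-01]]), 'contact_force': array([0.54499037, 0.26306852, 0.48582253]), 'moment': array([ 0.00661009, -0.06382064,  0.01042683]), 'finger_gap': 85.4752210877905}
scene {'vertical_fov': 49.95588479171292, 'cx': 251.03173717814747, 'cy': 196.3683229773503, 'R': array([[-0.43927351,  0.89831978, -0.00776861],
       [ 0.76530756,  0.36967448, -0.52692042],
       [-0.47047118, -0.23740756, -0.84987912]]), 't': array([ 226.12134355, -313.86808245, 1694.84779643])}
(array([1136.91
[... 240 characters left out ...]
[-0.16190381, -0.60975522, -0.77587739],
       [ 0.18625491,  0.75323641, -0.63082804]]), 't': array([-454.14839717,  157.47007754, 1039.24434781])}
(array([ 272.03213145, -798.79166131,  773.95530084]), array([ 0.19313108,  0.75816932, -0.62279986]))
wrist {'vertical_fov': 71.38013828317187, 'cx': 260.7171816970703, 'cy': 187.6882970729569, 'T_tool_cam': array([[ 1.89922542e-04, -9.51379400e-01, -3.08021430e-01,
         7.82676546e+01],
       [ 9.99999958e-01,  1.13761294e-04,  2.65216553e-04,
        -3.19989425e-01],
       [-2.17280648e-04, -3.08021467e-01,  9.51379382e-01,
        -1.34751118e+02],
       [ 0.00000000e+00,  0.00000000e+00,  0.00000000e+00,
         1.00000000e+00]])}
```

View pics/scene0.png

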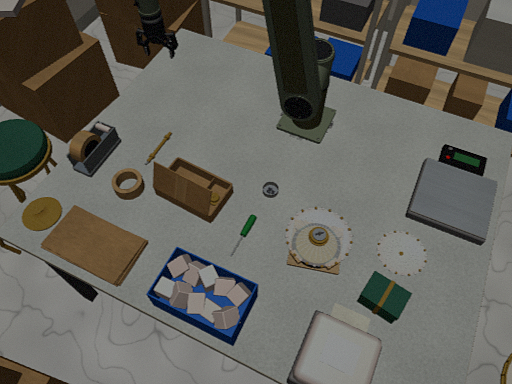

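View pics/side0.png

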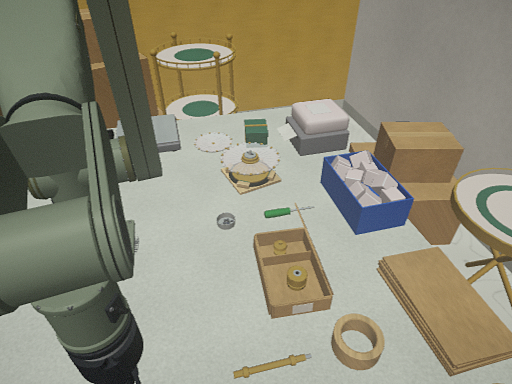

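View pics/wrist0.png

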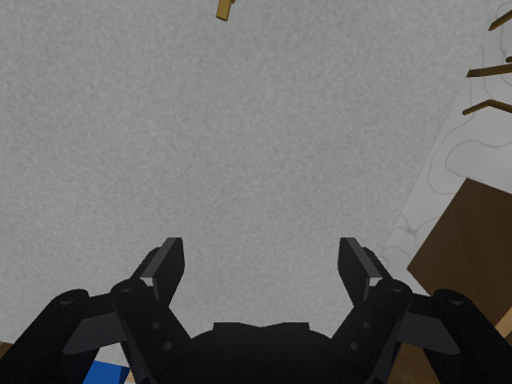

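```bash
python3 - <<'E'
from h import *
c=load('side0')['pixels']; s=load('scene0')['pixels']
a=cv2.resize(c[190:330,240:345],None,fx=4,fy=4,interpolation=cv2.INTER_CUBIC)
b=cv2.resize(s[145:225,140:245],None,fx=5,fy=5,interpolation=cv2.INTER_CUBIC)
d=cv2.resize(c[135:200,210:295],None,fx=6,fy=6,interpolation=cv2.INTER_CUBIC)
e=cv2.resize(s[200:280,275:360],None,fx=6,fy=6,interpolation=cv2.INTER_CUBIC)
for n,i in zip('abde',(a,b,d,e)): cv2.imwrite(f'pics/z0{n}.png',i)
A,B=load('side0'),load('scene0')
for n,uv,z in(('carton s',(290,270),0),('tin',(226,221),22),('screwdr',(290,212),10),('stand',(251,160),92),('plate',(213,142),18),('post',(272,366),10),('tape',(357,338),48),('gift',(256,128),75)): print(n,onz(A,*uv,z).round())
E
```

```text
carton s [ 516. -218.    0.]
tin [378.  -1.  22.]
screwdr [590.   1.  10.]
stand [512. 212.  92.]
plate [416. 497.  18.]
post [ 391. -463.   10.]
tape [ 582. -468.   48.]
gift [596. 466.  75.]
```

View pics/z0a.png

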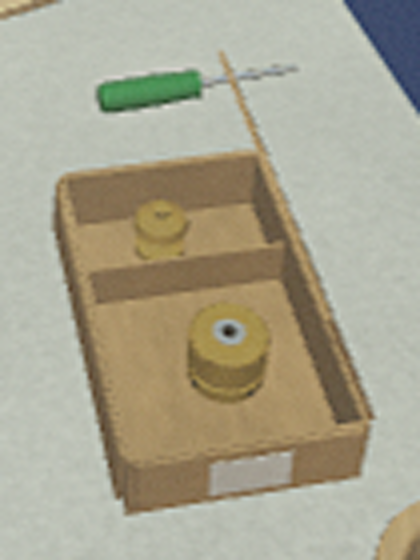

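View pics/z0b.png

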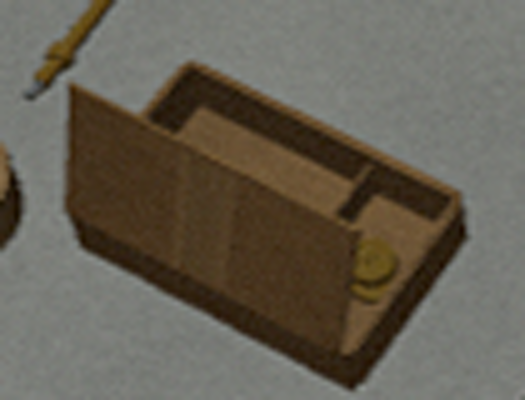

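View pics/z0d.png

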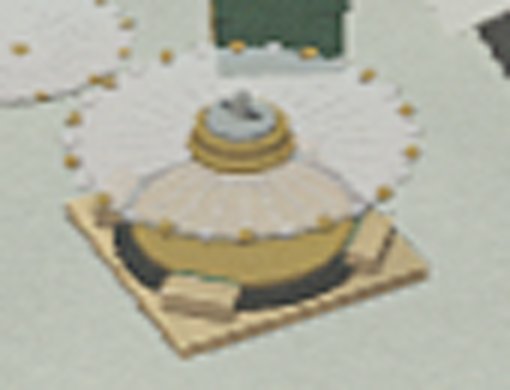

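View pics/z0e.png

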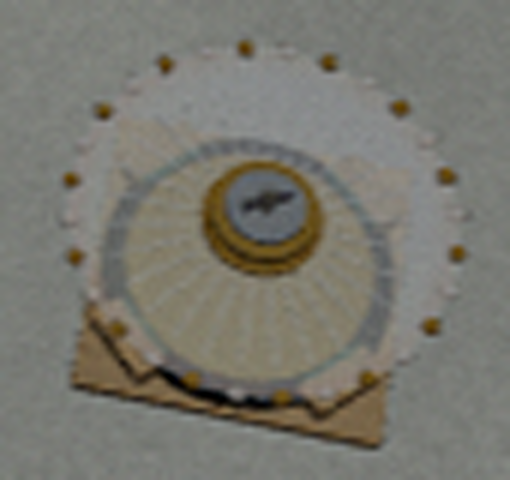

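```bash
python3 - <<'E'
from h import *
A,B=load('side0'),load('scene0')
sa=lambda u,v:(240+u/4,190+v/4); sb=lambda u,v:(140+u/5,145+v/5)
for n,p in dict(nl=(120,460),nr=(372,420),fl=(62,178),fr=(262,153)).items(): print('side',n,onz(A,*sa(*p),55).round(1))
for n,p in dict(crN=(70,212),crF=(345,352),topR=(463,192),bl=(190,65)).items(): print('scene',n,onz(B,*sb(*p),55).round(1))
# flap free edge far corner
print(tri([(A,*sa(222,52)),(B,*sb(359,230))]))
# collar top: tri
print('collar top side',onz(A,*sa(229,331),46).round(1), 'finial',onz(A,*sa(162,215),51).round(1))
print('finial tri',tri([(A,*sa(162,210)),(B,*sb(377,253))]))
# stand
print('post tri',tri([(A,210+241/6,135+98/6),(B,275+266/6,200+196/6)]))
print('hub top', onz(A,210+242/6,135+122/6,97), onz(B,275+265/6,200+207/6,97))
E
```

```text
side nl [ 419.8 -345.5   55. ]
side nr [ 574.5 -357.3   55. ]
side fl [ 444.5 -112.7   55. ]
side fr [ 592.1 -125.3   55. ]
scene crN [ 576.5 -352.1   55. ]
scene crF [ 590.9 -121.1   55. ]
scene topR [ 440.3 -109.    55. ]
scene bl [ 428.  -343.4   55. ]
(array([ 554.63304009, -120.97326335,  156.83050472]), [np.float64(1.0289895545242254), np.float64(1.0289895545240884)])
collar top side [ 516.9 -265.7   46. ] finial [ 504.2 -161.8   51. ]
finial tri (array([ 507.01242358, -146.10520782,   40.66783632]), [np.float64(2.6576641794217326), np.float64(2.6576641794218103)])
post tri (array([517.07430201, 242.55489922, 108.40069649]), [np.float64(0.38653101934568984), np.float64(0.3865310193458245)])
hub top [515.18518922 234.53504224  97.        ] [517.74469354 243.55304574  97.        ]
```

Emit:
{"name": "step_arm", "arguments": {
  "series": [36,32,0,0,0,-0.035,0,36,32,0,0,0,-0.035,0,36,32,0,0,0,-0.035,0,36,32,0,0,0,-0.035,0,36,32,0,0,0,-0.035,0,36,32,0,0,0,-0.035,0,36,32,0,0,0,-0.035,0,36,32,0,0,0,-0.035,0,36,32,0,0,0,-0.035,0,32,29,0,0,0,-0.035,0],
  "newtons": 30
}}

```text
time: 1.4
eef_pos: [511.3, -235.4, 238.9]
tcp_rot: [[0.997, -0.079, -0.0], [-0.079, -0.997, 0.0], [-0.0, -0.0, -1.0]]
contact_force: [0.2, -0.9, -0.1]
finger_gap: -0.0
```

```bash
python3 - <<'E'
from h import *
c=shot('wrist','wrist1'); shot('side','side1')
print(c['s'],f(c))
E
```

```text
{'eef_pos': array([ 511.31234931, -235.4161822 ,  238.90922521]), 'tcp_rot': array([[ 9.96895733e-01, -7.87317011e-02, -4.65500972e-04],
       [-7.87315614e-02, -9.96895804e-01,  3.11262391e-04],
       [-4.88562183e-04, -2.73646531e-04, -9.99999843e-01]])} 267.29402591918597
```

View pics/wrist1.png

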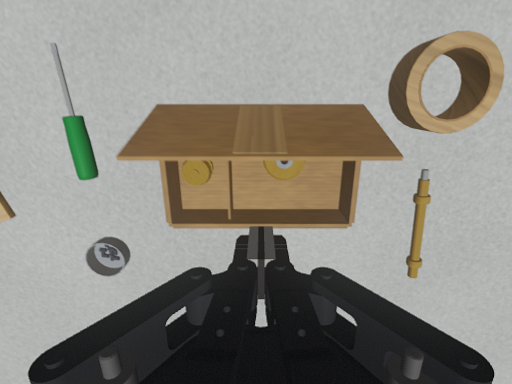

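View pics/side1.png

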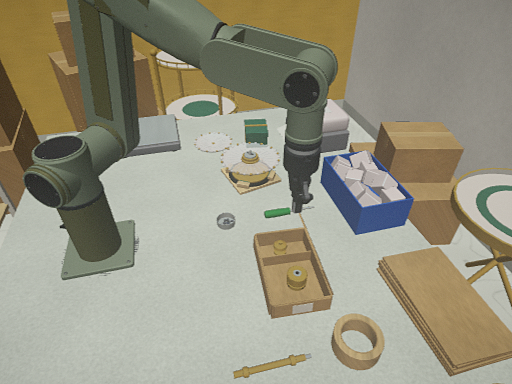

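```bash
python3 - <<'E'
from h import *
c=load('wrist1')
for uv,z in(((120,158),157),((400,157),157),((155,106),55),((364,106),55),((284,162),46),((168,226),55),((355,226),55)): print(uv,onz(c,*uv,z).round(1))
A=load('side0'); print(proj(c,[517,-266,46]))
E
```

```text
(120, 158) [ 554.  -122.7  157. ]
(400, 157) [ 536.8 -352.2  157. ]
(155, 106) [ 593.4 -121.    55. ]
(364, 106) [ 574.7 -358.5   55. ]
(284, 162) [ 514.8 -264.9   46. ]
(168, 226) [ 443.2 -107.8   55. ]
(355, 226) [ 423.9 -352.8   55. ]
[284.82855517 160.20494068]
```

Emit:
{"name": "step_arm", "arguments": {
  "series": [0,0,-50,0,0,0,0,0,0,-51,0,0,0,0,20,-1,0,0,0,0,0,20,-2,0,0,0,0,0,20,-2,0,0,0,0,0,12,-1,-2,0,0,0,0,12,-1,-3,0,0,0,0,13,-1,-5,0,0,0,0,12,-1,-8,0,0,0,0,10,-1,-10,0,0,0,0]
}}

```text
time: 2.75
eef_pos: [630.2, -247.1, 109.7]
tcp_rot: [[0.997, -0.078, 0.0], [-0.078, -0.997, -0.0], [0.0, 0.0, -1.0]]
contact_force: [-2.7, -0.6, 1.7]
finger_gap: 0.1
```

```bash
python3 - <<'E'
from h import *
c=shot('side','side2');c=shot('wrist','wrist2'); print(ctrl.sense()['contact_force'],c['s']['eef_pos'])
cv2.imwrite('pics/c2.png',np.hstack([cv2.imread('pics/side2.png')[120:,130:],cv2.imread('pics/wrist2.png')[120:,:400]]))
E
```

```text
[ 0.32316799  0.62714257 -0.37169423] [ 630.45270927 -246.66957305  107.95084844]
```

View pics/c2.png

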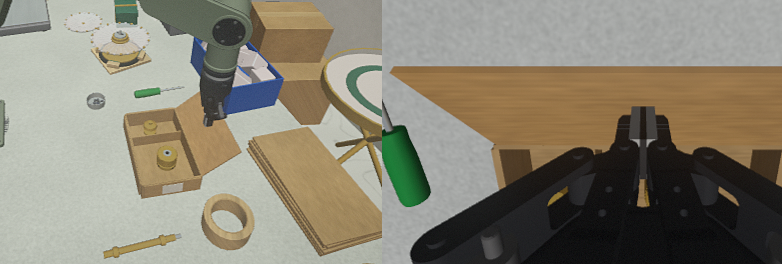

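Emit:
{"name": "step_arm", "arguments": {
  "series": [8,-1,-10,0,0,0,0,6,0,-10,0,0,0,0,5,0,-10,0,0,0,0,4,0,-8,0,0,0,0,3,0,-5,0,0,0,0,0,0,0,0,0,0,0]
}}

```text
time: 3.6
eef_pos: [655.7, -247.7, 66.7]
tcp_rot: [[0.997, -0.078, 0.0], [-0.078, -0.997, 0.0], [0.0, -0.0, -1.0]]
contact_force: [0.3, -0.9, 0.1]
finger_gap: -0.0
```

```bash
python3 - <<'E'
from h import *
c=shot('scene','scene3');c=shot('wrist','wrist3'); print(ctrl.sense()['contact_force'],c['s']['eef_pos'])
a=cv2.resize(cv2.imread('pics/scene3.png')[130:250,100:270],None,fx=2.4,fy=2.4)
b=cv2.imread('pics/wrist3.png')[96:,:390]
cv2.imwrite('pics/c3.png',np.hstack([a,b]))
E
```

```text
[-0.57615829 -0.47113931  0.47588191] [ 655.68471792 -247.81948453   67.13531517]
```

View pics/c3.png

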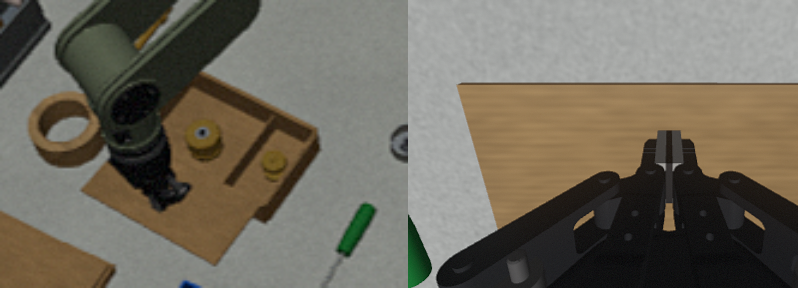

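```bash
python3 - <<'E'
from h import *
X=tri([(load('wrist3'),50,179.5),(load('scene3'),100+217/2.4,130+264/2.4)]);print(X)
print(np.pi-np.arcsin((X[0][2]-55)/110))
E
```

```text
(array([ 699.59414475, -130.69904879,   55.82337047]), [np.float64(1.1225547074219702), np.float64(1.1225547074220004)])
3.1341073976272096
```

Emit:
{"name": "step_arm", "arguments": {
  "series": [0,0,40,0,0,0,0,-20,0,45,0,0,0,0.5,-40,0,45,0,0,0,1,-45,-3,40,0,0,0,1,-45,-5,0,0,0,0,1,-40,-5,0,0,0,0,1,0,0,0,0,0,0,1]
}}

```text
time: 4.58
eef_pos: [463.4, -260.9, 237.8]
tcp_rot: [[0.997, -0.081, 0.0], [-0.081, -0.997, -0.0], [0.0, 0.0, -1.0]]
contact_force: [0.8, -0.5, 0.2]
finger_gap: 84.9
```

```bash
python3 - <<'E'
from h import *
c=shot('wrist','wrist4');shot('side','side4');shot('scene','scene4'); print(c['s'])
b=cv2.imread('pics/side4.png')[190:330,200:345]
cv2.imwrite('pics/c4.png',cv2.resize(b,None,fx=4,fy=4,interpolation=2))
E
```

```text
{'eef_pos': array([ 463.36528783, -260.93862907,  237.82071551]), 'tcp_rot': array([[ 9.96748563e-01, -8.05738155e-02,  4.03658995e-04],
       [-8.05736661e-02, -9.96748587e-01, -3.73652729e-04],
       [ 4.32453159e-04,  3.39913535e-04, -9.99999849e-01]])}
```

View pics/wrist4.png

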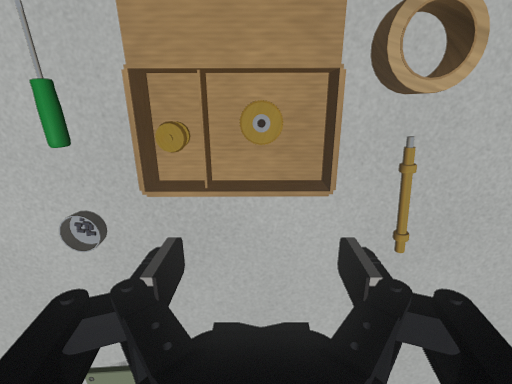

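View pics/c4.png

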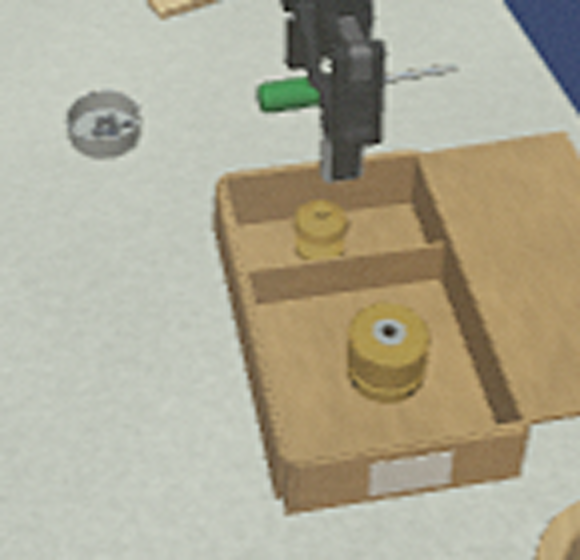

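View pics/scene4.png

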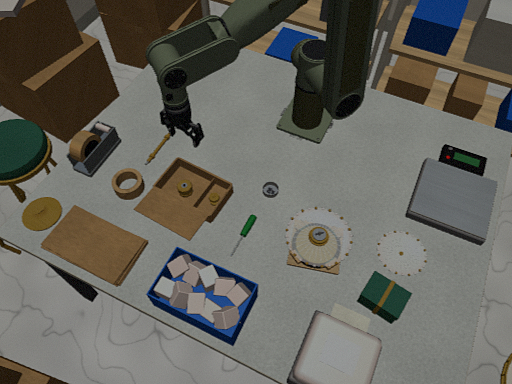

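```bash
python3 - <<'E'
from h import *
w,a,b=load('wrist4'),load('side4'),load('scene4')
def ring(c,box):
    x0,y0,x1,y1=box; p=c['pixels'][y0:y1,x0:x1]; hsv=cv2.cvtColor(p,cv2.COLOR_BGR2HSV)
    m=(hsv[...,1]<70).astype(np.uint8)
    n,l,st,ce=cv2.connectedComponentsWithStats(m); i=1+np.argmax(st[1:,4])
    cs,_=cv2.findContours((l==i).astype(np.uint8),cv2.RETR_EXTERNAL,cv2.CHAIN_APPROX_NONE)
    e=cv2.fitEllipse(cs[0]); return e[0][0]+x0,e[0][1]+y0,st[i,4],e[1]
rw=ring(w,(240,100,284,146)); ra=ring(a,(288,264,308,280)); rb=ring(b,(177,180,193,194))
print(rw,ra,rb)
print(tri([(w,*rw[:2]),(a,*ra[:2]),(b,*rb[:2])]),tri([(w,*rw[:2]),(a,*ra[:2])]))
print(onz(w,*rw[:2],46),onz(a,*ra[:2],46))
# gold disc in wrist
hsv=cv2.cvtColor(w['pixels'],cv2.COLOR_BGR2HSV); print(hsv[123,275],hsv[160,300])
E
```

```text
(260.96745681762695, 122.71450424194336, np.int32(246), (16.7037296295166, 17.344148635864258)) (296.76128482818604, 272.44279861450195, np.int32(41), (5.378787040710449, 8.04150104522705)) (183.66449308395386, 184.8670949935913, np.int32(22), (4.039266109466553, 5.575124263763428))
(array([ 516.74391932, -265.83396576,   47.04460406]), [np.float64(0.40860510545465145), np.float64(1.2635480762615592), np.float64(1.0584915222637363)]) (array([ 516.42604875, -265.29741957,   46.60405676]), [np.float64(0.7532457284870724), np.float64(0.7532457284871534)])
[ 517.04047669 -265.66267366   46.        ] [ 515.98981703 -264.44949168   46.        ]
[ 22 159 144] [ 17 115 138]
```

Emit:
{"name": "step_arm", "arguments": {
  "series": [27,-3,0,0,0,0,1,26,-2,-40,0,0,0,1,0,0,-50,0,0,0,1,0,0,-50,0,0,0,1,0,0,-40,0,0,0,1,0,0,-40,0,0,0,1,0,0,0,0,0,0,1]
}}

```text
time: 5.6
eef_pos: [516.4, -263.4, 13.2]
tcp_rot: [[0.997, -0.077, -0.007], [-0.077, -0.997, 0.005], [-0.007, -0.005, -1.0]]
contact_force: [-0.3, 0.2, 1.0]
finger_gap: 85.4
```

```bash
python3 - <<'E'
from h import *
c=shot('wrist','wrist5'); print(ctrl.sense()['contact_force'],c['s']['eef_pos'])
E
```

```text
[0.68203206 0.02349018 0.62512884] [ 516.37849171 -263.44226538   13.15978838]
```

View pics/wrist5.png

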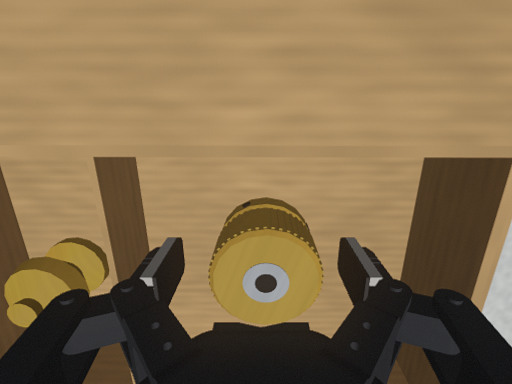

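Emit:
{"name": "step_arm", "arguments": {
  "series": [0,-1,4,0,0,0,1,0,0,0,0,0,0,1]
}}

```text
time: 5.9
eef_pos: [520.6, -268.4, 24.2]
tcp_rot: [[0.997, -0.078, 0.005], [-0.078, -0.997, -0.003], [0.005, 0.003, -1.0]]
contact_force: [0.4, -0.4, -0.3]
finger_gap: 85.3
```

Emit:
{"name": "step_arm", "arguments": {
  "series": [0,0,0,0,0,0,0,0,0,0,0,0,0,0,0,0,0,0,0,0,0,0,0,0,0,0,0,0,0,0,0,0,0,0,0,0,0,0,0,0,0,0],
  "newtons": 80
}}

```text
time: 6.65
eef_pos: [519.1, -267.4, 22.4]
tcp_rot: [[0.997, -0.078, 0.002], [-0.078, -0.997, -0.001], [0.002, 0.001, -1.0]]
contact_force: [0.3, -0.2, 6.5]
finger_gap: 50.0
```

```bash
python3 - <<'E'
from h import *
c=shot('wrist','wrist6');shot('side','side6'); print(ctrl.sense())
E
```

```text
{'time': 6.75, 'q': array([-6.23892870e-01,  4.86204223e-01,  1.67016164e+00,  1.99409700e-04,
        9.83422103e-01,  1.02511214e+00]), 'dq': array([ 0.00053941, -0.00036936, -0.00024756, -0.00010908, -0.00045667,
        0.00087618]), 'joint_efforts': array([-1.87349436e-01, -3.99292767e+01, -2.06713986e+01, -1.20587633e-01,
       -2.59945225e-01,  7.92724342e-03]), 'eef_pos': array([ 519.11228249, -267.38665433,   22.43317982]), 'tcp_rot': array([[ 9.96933359e-01, -7.82396217e-02,  1.56168278e-03],
       [-7.82382523e-02, -9.96934266e-01, -9.19585625e-04],
       [ 1.62884310e-03,  7.94582255e-04, -9.99998358e-01]]), 'contact_force': array([-0.13619109,  0.54771244,  6.83484922]), 'moment': array([ 0.15746826,  0.10736653, -0.0332822 ]), 'finger_gap': 50.1385764744673}
```

View pics/wrist6.png

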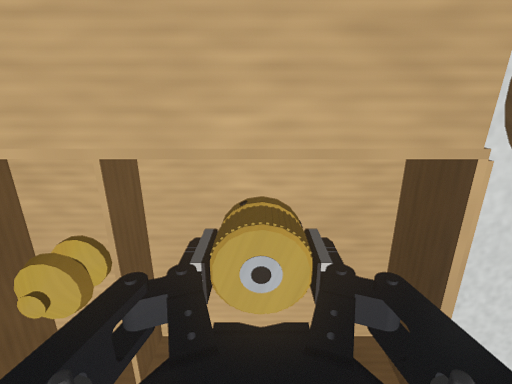

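Emit:
{"name": "step_arm", "arguments": {
  "series": [0,0,15,0,0,0,0,0,0,30,0,0,0,0,0,0,45,0,0,0,0,0,0,45,0,0,0,0,0,0,45,0,0,0,0,0,0,0,0,0,0,0]
}}

```text
time: 7.5
eef_pos: [520.7, -268.6, 206.3]
tcp_rot: [[0.997, -0.078, 0.008], [-0.078, -0.997, -0.006], [0.008, 0.005, -1.0]]
contact_force: [0.5, -0.5, -2.2]
finger_gap: 49.9
```

Emit:
{"name": "step_arm", "arguments": {
  "series": [-5,25,0,0,0,0,0,-10,50,0,0,0,0,0,-10,55,0,0,0,0,0,-10,55,0,0,0,0,0,-10,55,0,0,0,0,0,-10,55,0,0,0,0,0,-10,55,0,0,0,0,0,-10,55,0,0,0,0,0,-10,55,0,0,0,0,0,-4,50,0,0,0,0,0]
}}

```text
time: 8.75
eef_pos: [426.8, 244.3, 199.0]
tcp_rot: [[0.997, -0.077, -0.004], [-0.077, -0.997, -0.002], [-0.004, 0.002, -1.0]]
contact_force: [1.1, -0.4, -2.8]
finger_gap: 50.3
```

Emit:
{"name": "step_arm", "arguments": {
  "series": [0,0,0,0,0,0,0,0,0,0,0,0,0,0]
}}

```text
time: 9.0
eef_pos: [428.0, 242.4, 199.5]
tcp_rot: [[0.997, -0.077, -0.003], [-0.077, -0.997, -0.002], [-0.003, 0.002, -1.0]]
contact_force: [0.0, -1.2, -3.4]
finger_gap: 49.8
```

```bash
python3 - <<'E'
from h import *
c=shot('wrist','wrist7');print(ctrl.sense());shot('side','side7');shot('scene','scene7')
b=cv2.imread('pics/side7.png')[90:230,180:340]
cv2.imwrite('pics/c7.png',cv2.resize(b,None,fx=4,fy=4,interpolation=2))
E
```

```text
{'time': 9.05, 'q': array([ 3.38448976e-01,  6.92055979e-02,  1.78225122e+00, -6.14840726e-04,
        1.29327863e+00,  1.98819939e+00]), 'dq': array([-0.02093346, -0.00994403, -0.00819395,  0.00098896, -0.00092995,
        0.00264434]), 'joint_efforts': array([ 6.07985202e-01, -3.22377276e+01, -2.91950029e+01,  4.33760276e-02,
        1.54654565e-02, -2.13476422e-03]), 'eef_pos': array([428.43830005, 241.99824012, 199.80991483]), 'tcp_rot': array([[ 0.99689444, -0.07870072, -0.00276812],
       [-0.07870534, -0.99689664, -0.00160124],
       [-0.00263351,  0.00181413, -0.99999489]]), 'contact_force': array([-0.02242134, -0.49248275, -2.98878898]), 'moment': array([-0.00141373, -0.01986862,  0.01676601]), 'finger_gap': 50.41057588346703}
```

View pics/wrist7.png

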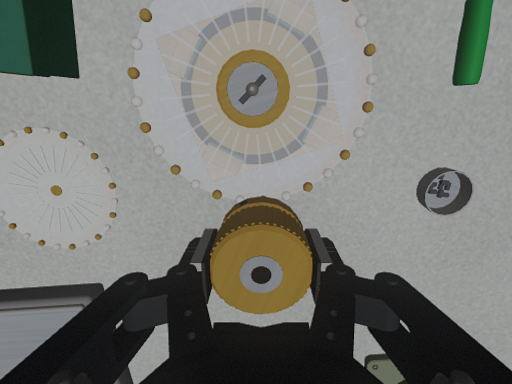

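View pics/c7.png

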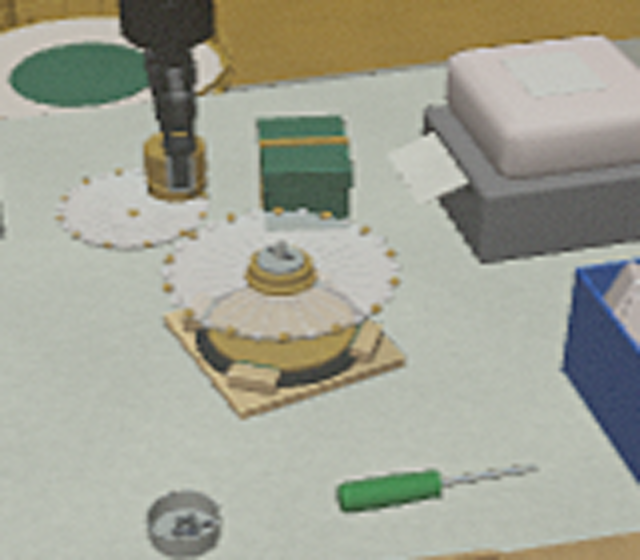

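```bash
python3 - <<'E'
from h import *
w,a,b=load('wrist7'),load('side7'),load('scene7')
p=w['pixels']; hsv=cv2.cvtColor(p,cv2.COLOR_BGR2HSV)
def ell(m):
    cs,_=cv2.findContours(m.astype(np.uint8),cv2.RETR_EXTERNAL,cv2.CHAIN_APPROX_NONE); c=max(cs,key=cv2.contourArea); return cv2.fitEllipse(c)
box=np.zeros(p.shape[:2],bool); box[45:132,212:294]=1
g=(hsv[...,1]>110)&box; e=ell(g); print('hub',e,onz(w,*e[0],92),'size',e[1][0]/f(w)*(334.5-92))
wm=np.zeros_like(g,np.uint8); cs,_=cv2.findContours(g.astype(np.uint8),cv2.RETR_CCOMP,cv2.CHAIN_APPROX_NONE)
cs=sorted(cs,key=cv2.contourArea); print([cv2.contourArea(c) for c in cs[-3:]])
e2=cv2.fitEllipse(cs[-2]); print('washer',e2,onz(w,*e2[0],97))
# post top: lighter spot
cr=cv2.resize(p[60:118,222:284],None,fx=8,fy=8,interpolation=2); cv2.imwrite('pics/c8.png',cr)
box=np.zeros_like(box); box[250:300,235:290]=1
e3=ell((hsv[...,1]<70)&box); print('ring',e3)
s=w['s']; 
for dz in(24.4,):
    X=onz(w,*e3[0],s['eef_pos'][2]+dz); print('collar in tool',s['tcp_rot'].T@(X-s['eef_pos']),X)
w6=load('wrist6')
p6=w6['pixels']; h6=cv2.cvtColor(p6,cv2.COLOR_BGR2HSV); e6=ell((h6[...,1]<70)&box); s6=w6['s']
X=onz(w6,*e6[0],46.6);print(e6,X,s6['tcp_rot'].T@(X-s6['eef_pos']))
E
```

```text
hub ((252.6268310546875, 88.36986541748047), (72.06880187988281, 77.07112121582031), 177.1835174560547) [516.43059985 242.22773292  92.        ] size 65.38374509408416
[2287.0, 4361.0]
washer ((252.15928649902344, 88.61485290527344), (52.4259033203125, 55.617374420166016), 176.74871826171875) [516.06320993 242.51855387  97.        ]
ring ((260.7481994628906, 273.92218017578125), (36.253116607666016, 42.3244514465332), 90.60332489013672)
collar in tool [ -1.44057717  -0.03162817 -24.39555917] [426.64056599 242.61164763 223.88323618]
((260.74298095703125, 274.0072937011719), (36.346923828125, 42.44727325439453), 89.65117645263672) [ 517.42356084 -267.21915222   46.6       ] [ -1.65189829  -0.03361975 -24.17209384]
```

View pics/c8.png

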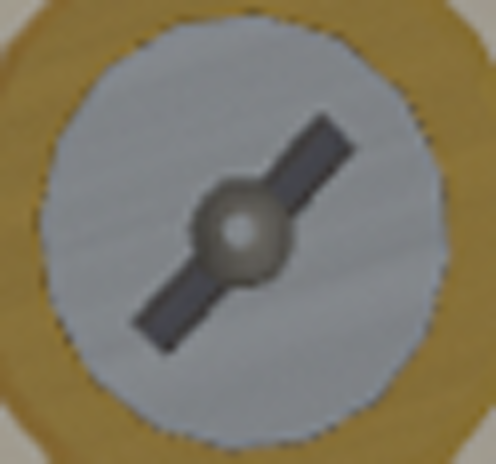

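Emit:
{"name": "step_arm", "arguments": {
  "series": [30,0,0,0,0,0,0,40,0,0,0,0,0,0,20,0,-10,0,0,0,0,0,0,-25,0,0,0,0,0,0,-20,0,0,0,0,0,0,0,0,0,0,0,0,0,0,0,0,0,0]
}}

```text
time: 10.02
eef_pos: [520.1, 242.5, 147.1]
tcp_rot: [[0.997, -0.079, 0.001], [-0.079, -0.997, 0.0], [0.001, -0.0, -1.0]]
contact_force: [-0.7, -0.1, -2.8]
finger_gap: 50.1
```

```bash
python3 - <<'E'
from h import *
c=shot('wrist','wrist8');print(ctrl.sense()['contact_force'],c['s']);a=shot('side','side8');b=shot('scene','scene8')
A=cv2.resize(a['pixels'][125:185,215:290],None,fx=5,fy=5,interpolation=2)
B=cv2.resize(b['pixels'][200:260,285:360],None,fx=5,fy=5,interpolation=2)
cv2.imwrite('pics/c9.png',np.hstack([A,B]))
for z in(115,145):print(proj(a,[516.3,242.4,z]),proj(b,[516.3,242.4,z]))
E
```

```text
[-0.91118519 -0.0661281  -3.25629194] {'eef_pos': array([520.1214159 , 242.52206109, 147.07473154]), 'tcp_rot': array([[ 9.96847309e-01, -7.93346328e-02,  1.20801394e-03],
       [-7.93350644e-02, -9.96847957e-01,  3.13557727e-04],
       [ 1.17933024e-03, -4.08407040e-04, -9.99999221e-01]])}
[250.03402889 149.85104707] [319.74844341 231.42011707]
[249.89935189 142.51500391] [321.05116306 226.99773986]
```

View pics/c9.png

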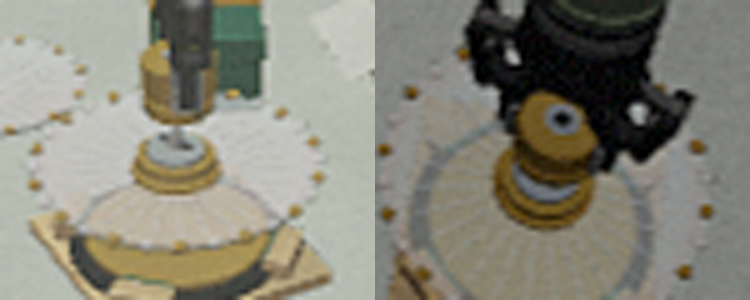

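```bash
python3 - <<'E'
from h import *
b=load('scene8');a=load('side8')
print(onz(b,285+188/5,223.8,171.5)); 
h=cv2.cvtColor(b['pixels'],cv2.COLOR_BGR2HSV)
w0=load('scene0'); print(onz(w0,275+265/6,200+197/6,115), onz(load('side0'),210+241/6,135+93/6,115), onz(load('wrist7'),252,89,115))
E
```

```text
[518.59219831 244.41335049 171.5       ]
[521.73948366 242.54515199 115.        ] [515.71839304 238.04212989 115.        ] [515.06316921 242.22564414 115.        ]
```

Emit:
{"name": "step_arm", "arguments": {
  "series": [-2.5,0,0,0,0,0,0,0,0,-10,0,0,0,0,0,0,-7,0,0,0,0,0,0,0,0,0,0,0]
}}

```text
time: 10.68
eef_pos: [515.8, 242.8, 127.8]
tcp_rot: [[0.997, -0.078, -0.003], [-0.078, -0.997, -0.001], [-0.003, 0.001, -1.0]]
contact_force: [0.4, -0.8, -2.8]
finger_gap: 50.3
```

Emit:
{"name": "step_arm", "arguments": {
  "series": [0,0,-3,0,0,0,0,0,0,-3,0,0,0,0,0,0,0,0,0,0,0,0,0,0,0,0,0,0]
}}

```text
time: 11.18
eef_pos: [517.0, 243.1, 123.4]
tcp_rot: [[0.997, -0.078, 0.0], [-0.078, -0.997, 0.0], [0.0, -0.0, -1.0]]
contact_force: [0.8, 0.5, -2.6]
finger_gap: 49.9
```

Emit:
{"name": "step_arm", "arguments": {
  "series": [0,0,-2,0,0,0,0,0,0,-1,0,0,0,0,0,0,0,0,0,0,0]
}}

```text
time: 11.55
eef_pos: [517.4, 243.3, 121.9]
tcp_rot: [[0.997, -0.078, 0.001], [-0.078, -0.997, 0.0], [0.001, -0.0, -1.0]]
contact_force: [-2.2, -1.6, 4.5]
finger_gap: 49.7
```

Emit:
{"name": "step_arm", "arguments": {
  "series": [0,0.1,-0.5,0,0,0.06,0,0,0.1,0,0,0,0.06,0,0,0.1,0,0,0,0.06,0,0,0.1,0,0,0,0.06,0,0,0.1,0,0,0,0.06,0]
}}

```text
time: 12.18
eef_pos: [518.4, 244.2, 122.2]
tcp_rot: [[0.975, 0.222, 0.004], [0.222, -0.975, 0.001], [0.004, -0.0, -1.0]]
contact_force: [-1.7, 0.3, 5.7]
finger_gap: 50.0
```

Emit:
{"name": "step_arm", "arguments": {
  "series": [0,0.1,0,0,0,0.06,0,0,0.1,0,0,0,0.06,0,0,0.1,0,0,0,0.06,0,0,0.1,0,0,0,0.06,0,0,0.1,0,0,0,0.06,0]
}}

```text
time: 12.8
eef_pos: [518.3, 244.9, 122.1]
tcp_rot: [[0.866, 0.5, 0.004], [0.5, -0.866, 0.002], [0.004, 0.0, -1.0]]
contact_force: [-1.3, 0.6, 5.5]
finger_gap: 50.4
```

Emit:
{"name": "step_arm", "arguments": {
  "series": [-0.1,0.1,0,0,0,0.06,0,-0.1,0.1,0,0,0,0.06,0,-0.1,0.1,0,0,0,0.06,0,-0.1,0.1,0,0,0,0.06,0,-0.1,0,0,0,0,0.06,0]
}}

```text
time: 13.42
eef_pos: [517.7, 245.3, 121.7]
tcp_rot: [[0.68, 0.734, 0.003], [0.734, -0.68, 0.002], [0.004, 0.001, -1.0]]
contact_force: [-0.2, 0.5, 2.9]
finger_gap: 49.9
```

Emit:
{"name": "step_arm", "arguments": {
  "series": [-0.1,0.1,0,0,0,0.06,0,-0.1,0,0,0,0,0.06,0,-0.1,0.1,0,0,0,0.06,0,-0.1,0,0,0,0,0.06,0,-0.1,0,0,0,0,0.06,0]
}}

```text
time: 14.05
eef_pos: [515.7, 244.7, 119.5]
tcp_rot: [[0.432, 0.902, -0.0], [0.902, -0.432, -0.0], [-0.0, -0.0, -1.0]]
contact_force: [-0.3, 0.0, -3.1]
finger_gap: 50.3
```

Emit:
{"name": "step_arm", "arguments": {
  "series": [0,0,-2,0,0,0,0,0,0,-1,0,0,0,0,0,0,0,0,0,0,0,0,0,0,0,0,0,0]
}}

```text
time: 14.55
eef_pos: [515.9, 244.7, 116.7]
tcp_rot: [[0.434, 0.901, -0.0], [0.901, -0.434, 0.0], [-0.0, -0.0, -1.0]]
contact_force: [-0.0, -0.8, -3.0]
finger_gap: 49.9
```

```bash
python3 - <<'E'
from h import *
s=ctrl.sense();print(s['contact_force'],s['moment'],s['eef_pos'],s['q'])
E
```

```text
[-0.03374941 -0.83137271 -3.02585355] [-0.04829675  0.07875597 -0.02541638] [515.8547642  244.72005726 116.74808751] [2.91396909e-01 3.26832794e-01 1.66211506e+00 1.18244796e-05
 1.15266196e+00 7.40588116e-01]
```

Emit:
{"name": "step_arm", "arguments": {
  "series": [0,0,-2,0,0,0,0,0,0,-2,0,0,0,0,0,0,-1,0,0,0,0,0,0,-1,0,0,0,0,0,0,0,0,0,0,0,0,0,0,0,0,0,0],
  "newtons": 100
}}

```text
time: 15.3
eef_pos: [516.2, 244.9, 112.0]
tcp_rot: [[0.434, 0.901, 0.001], [0.901, -0.434, 0.0], [0.001, 0.001, -1.0]]
contact_force: [-3.3, -1.6, 6.4]
finger_gap: 49.9
```

Emit:
{"name": "step_arm", "arguments": {
  "series": [0,0,-1,0,0,0,0,0,0,-1,0,0,0,0,0,0,0,0,0,0,0,0,0,0,0,0,0,0]
}}

```text
time: 15.8
eef_pos: [516.2, 244.8, 110.5]
tcp_rot: [[0.434, 0.901, 0.001], [0.901, -0.434, 0.0], [0.0, 0.001, -1.0]]
contact_force: [-3.4, -1.9, 8.8]
finger_gap: 49.5
```

Emit:
{"name": "step_arm", "arguments": {
  "series": [0,0,-1,0,0,0,0,0,0,-1,0,0,0,0,0,0,0,0,0,0,0,0,0,0,0,0,0,0]
}}

```text
time: 16.3
eef_pos: [516.2, 244.8, 110.5]
tcp_rot: [[0.434, 0.901, 0.001], [0.901, -0.434, -0.0], [0.0, 0.001, -1.0]]
contact_force: [-8.7, -4.0, 18.0]
finger_gap: 49.4
```

Emit:
{"name": "step_arm", "arguments": {
  "series": [-1,-0.5,0,0,0,0,0,0,0,0,0,0,0,0,0,0,0,0,0,0,0]
}}

```text
time: 16.68
eef_pos: [516.2, 244.8, 110.5]
tcp_rot: [[0.434, 0.901, 0.003], [0.901, -0.434, 0.001], [0.003, 0.002, -1.0]]
contact_force: [-5.9, -1.1, 16.3]
finger_gap: 49.8
```

```bash
python3 - <<'E'
from h import *
c=shot('wrist','wrist9');print(ctrl.sense()['contact_force'],c['s']);a=shot('side','side9');b=shot('scene','scene9')
A=cv2.resize(a['pixels'][125:185,215:290],None,fx=5,fy=5,interpolation=2)
B=cv2.resize(b['pixels'][200:260,285:360],None,fx=5,fy=5,interpolation=2)
cv2.imwrite('pics/c10.png',np.hstack([A,B]))
E
```

```text
[-5.56229249 -1.75951346 17.82626486] {'eef_pos': array([516.23360608, 244.83866338, 110.52253603]), 'tcp_rot': array([[ 0.43404748,  0.9008845 ,  0.0031452 ],
       [ 0.90088652, -0.43405286,  0.00126158],
       [ 0.00250172,  0.00228588, -0.99999426]])}
```

View pics/c10.png

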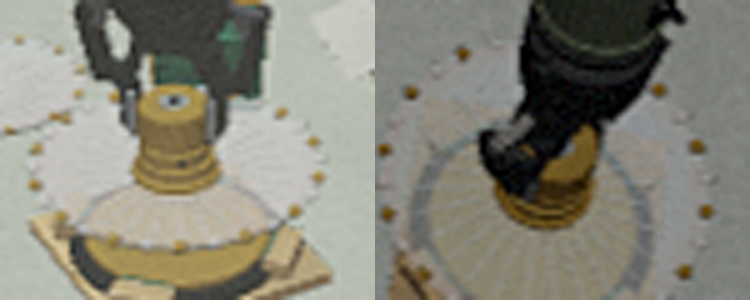

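View pics/scene9.png

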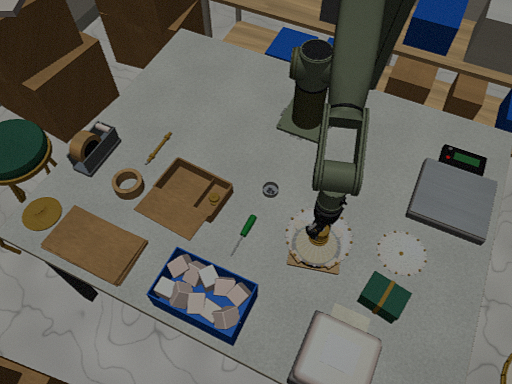

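View pics/wrist9.png

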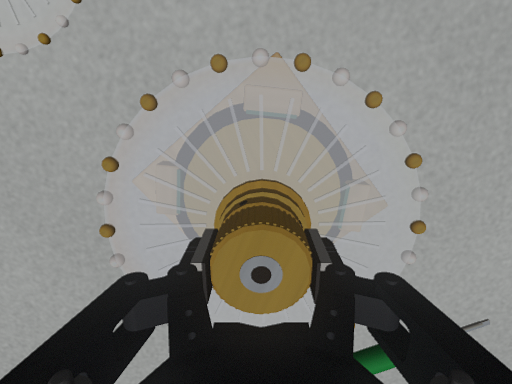

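```bash
python3 -c "
from h import *
print(ctrl.hand_in()); s=ctrl.sense(); print(s['time'],s['eef_pos'],s['contact_force'])"
```

```text
the job is handed in; nothing more can be done
None
the job is handed in; nothing more can be done
```

I folded the flap back, keyed the collar over the cross pin and pushed it home. I handed the job in at about 17 s, with the fingers still holding the collar down; no verdict was reported.

- **Flap:** two views put its free edge at z ≈ 56 mm, which makes it about 3.13 rad. It still looked level in the last scene picture.
- **Keying:** the collar rode on the pin at TCP z ≈ 122. After about 1.2 rad of turning, it dropped in.
- **Fully home:** TCP z stopped at 110.5, a drop of 11.4 mm against the 12 mm expected. The upward force on the tool levelled at about 17 N there, about 20 N above its value with the collar hanging free.
- **Last pictures:** the collar sits on the hub with no gap and has not slipped in the grip. The tool's tilt is about 0.003 rad. The other things appear to be where they were, judged by eye from the pictures and not measured.

**Disagreements:**
- Estimates of the post axis from the separate views differed by up to 6 mm in x and 4.5 mm in y. I went by the wrist camera, and the collar went on without resistance.
- About 6 N of sideways force on the tool remained at the end.

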